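# Zero the check balance and sort out the empty nozzle holder

## Task

One of the two closed nozzle holders was put together without its needle and spring. With the pan empty, bring the check balance to zero by pushing (not gripping) the brass tare weight along the beam, then lay either one of the holders on the pan, let go and read the pointer: in the red field it is light (empty), in the green field heavy (complete). Finish with the heavy holder lying in the green tray and the light one lying in the red tray, the balance empty and still at zero; be gentle with the balance, its knife edges are spoiled by a hard push, and leave the other tools alone.

Things in the scene. Friction and masses are not known exactly. Their poses are not given: they have to be found in the camera images.
- balance: check balance fixed to the bench: grey base 124 mm (own x) by 276 mm (own y), 22 mm high, with a column in its middle; origin at the centre of the underside. Own x points away from the dial's face, own y along the beam from the pivot towards the pan. Knife edges and slide are spoiled if the beam, tare weight or pan is pushed or gripped with more than 10 N or a part is set down with more than 20 N (a fall of some 6 mm).
- beam_pivot (a point): pivot of the beam, on top of the column, 155 mm above the bench; axes as the balance's. The beam bar, 8 mm wide and 10 mm high, is centred on it; the pan stands on the bar's +y arm, 80 mm from here, the tare weight rides on the -y arm, whose bar ends 149 mm from here (end cap 14 mm high). A brass bob swings below, behind the column.
- dial_zero (a point): zero mark: long black line on the white dial, 113 mm below the pivot, on its front (own -x) face; the black pointer hangs before it, plumb at zero. The dial runs from 22 to 70 mm above the bench; to own -y lie a red field, a black dividing line at 0.245 rad and a green field.
- beam_tilt (a joint): beam tilt, rad: 0 level, positive pan side down (pointer goes to red, then green); stops -0.09 and 0.40. Starts on the -0.09 stop. Zeroed means within 0.02. Zeroed, a light holder gives about 0.17, a complete one 0.30. Damped: at rest after about 1.5 s. Off the stop, each mm the tare weight moves towards the pivot adds about 0.0055.
- tare_top (a point): top centre of the tare weight, 36 mm above the bar's middle: brass block 30 mm across the bar, 24 mm along it, 32 mm high, centred on the bar, with a round head of 24 mm diameter on top flush with its end faces. To be pushed at an end face, not gripped. Slides on the bar from 130 to 40 mm from the pivot and stays put.
- tare_mark (a point): index line on the tare weight's side at the bar's middle height. Stiff grease: resists with about 1 N at rest, 4 N at 0.04 m/s, over 10 N at 0.13 m/s. Starts 118 to 130 mm from the pivot; the zero lies between 72 and 98 mm, shown by nothing but the beam. A push also tilts the beam: read it with the hand off.
- pan_floor (a point): centre of the pan's upper face: level steel plate 108 mm along the balance's x, 50 mm along its y, 199 mm above the bench at zero tilt; sinks about 80 mm per rad, stays level. Pairs of lips 38 mm to each side along x, 14 mm high, 30 mm apart, hold a part lying along x; the middle 60 mm is free for fingers.
- holder_1: closed steel nozzle holder on its side, about 110 mm long (own y), 16 mm wide where gripped (own x), 19 mm high; origin at the centre of its underside. The two look alike: one is complete, about 180 g, the other lacks needle, spindle and spring, about 100 g (each within 6 percent). Either may lie in either place.
- holder_2: closed steel nozzle holder on its side, about 110 mm long (own y), 16 mm wide where gripped (own x), 19 mm high; origin at the centre of its underside. The two look alike: one is complete, about 180 g, the other lacks needle, spindle and spring, about 100 g (each within 6 percent). Either may lie in either place.
- green_tray: green parts tray fixed to the bench, open at the top, 150 mm along its own x, 94 mm along its own y, 24 mm high, walls and floor 3 mm; origin at the centre of its underside. The two trays may stand in either place.
- red_tray: red parts tray fixed to the bench, open at the top, 150 mm along its own x, 94 mm along its own y, 24 mm high, walls and floor 3 mm; origin at the centre of its underside. The two trays may stand in either place.
- marker: loose black and blue marker pen, 14 x 127 x 14 mm, a bystander; origin at the centre of its underside
- drift_punch: loose brass drift punch, 13 x 104 x 13 mm, a bystander; origin at the centre of its underside

How it is judged:
By the outcome, as a careful person would: the job done as asked, in the order asked, and still so for the second after the job is handed in, with the robot touching nothing.
It also fails if it takes over 72 s, if anything falls off the work surface, if the arm or the gripper's body presses on something with over 40 N, if the wrist force passes 120 N, or if a joint passes its speed limit or range.

## Robot

A 7-joint arm with a two-finger parallel gripper is mounted at the origin on a cart in front of the work surface, level with it; the furniture and walls round the work are solid. World frame = base frame: x ahead of the robot, y to its left, z up, the work surface at z = 0. Lengths are in m, angles in rad, forces in N, time in s.
With the tool pointing down it reaches from about 0.35 to 0.9 m from the base axis. Payload 8.1 kg.
Tool frame: the origin (TCP) lies at the very end of the fingers, on their centre line; the grasp point (between the pads) lies 19 mm behind it; z points along the fingers, y is the line along which they close (so a half turn about z gives the same grasp; the last joint's range is limited). The gripper opens to 92 mm and grips with 3 to 60 N. Pads are 19 mm wide; open, the fingers measure 130 mm over their backs; the gripper's body (75 mm by 190 mm) begins 47 mm behind the grasp point.
Start: joints at [-1.37, 0.434, 0.025, 1.573, -0.012, 1.134, -0.075], TCP at [0.187, 0.596, 0.227] pointing down, gripper open.
Joint ranges: [-2.62, 2.62], [-0.44, 2.09], [-1.27, 1.32], [0.08, 2.57], [-1.32, 4.46], [0.12, 2], [-2.74, 2.74]. Speed limits (rad/s): [2.22, 2.22, 3.01, 3.01, 3.14, 3.14, 3.14].

## Interface

Orientations are given as a rotation vector (axis times angle).
In Python, from cell import arm gives the robot as it stands.
- The arm moves only by the tool jog_arm, never from a script. Its argument "rows" is a list of rows, each a list of 3 entries, a list of its own where there are three numbers: the shift along the world's x, y, z in cm, then the turn, a rotation vector about the world's x, y, z in degrees, then the opening, from 0 (shut) to 1 (fully open). A call has 1 to 8 rows; each row is the pose to reach, as a shift and turn from the pose commanded when the call began; what a row does not reach only later rows make up. A row lasts 1/8 s, in which the tool goes at most 62.5 mm and 10.7 degrees, less where a joint would pass 70% of its speed; a pose out of reach is approached as far as the arm can. A call with a gripper value outside its range is refused whole. The fingers move at their own pace and stop on an object; "newtons" is the grip in N (left out, the last holds). Time passes only in rows, so rows that repeat a pose let the fingers close. It gives the time, the measured TCP pose, the force, the opening and the grip force at its end, in the units of the state.
- arm.observe(): the state, without advancing time (a new reading comes with each control period).
- arm.get_image(name): name is "scene" or "top" or "wrist"; returns a dict with "img" (384x512x3 uint8, red, green, blue), "depth" (384x512 float32, m along the optical axis (not along the pixel's ray), 0 where there is no reading), "fx", "fy", "cx", "cy" (pixels), "rvec" (rotation vector, rad) and "tvec" (3), from world to camera coordinates, as OpenCV has them; the wrist camera has in their place "mount" (4x4, takes a point from camera to tool coordinates, whose origin is the TCP and whose axes are the flange's). Camera axes: x right, y down, z forward; pixel columns grow to the right and rows downward; lengths in m; the calibration is good to about 2 mm. A picture is of the moment at which its call begins: read the wrist's pose just before it.
- arm.sign_off(): hands the job in; it is judged then, once.
The state is a dict: "clock": time; "joints": joint angles; "dq": joint speeds; "joint_efforts": joint torques, N m; "position": TCP position; "ee_rot": TCP orientation; "force": force on the tool from outside, world axes, zero at the start; "ft_torque": the same for the moment, N m; "width": opening from 0.0 (shut) to 1.0 (fully open); "gripper_force": force on a finger pad.
Only numpy, scipy, OpenCV 4.12 (cv2) and the standard library are available. Lean on these libraries where they do the work, as an engineer would, in place of code of your own. Each camera call takes 0.05 s, during which the arm holds its last target. There are 200 camera calls.

## Working session

There is one attempt and no reset: what is moved stays moved. The work goes in short steps, Python scripts to look and compute and a tool call to move; the robot and the scene stay as the last step left them, time stands still between calls to the robot, and variables do not carry over. Pictures are saved under pics/ and viewed, at most 10 in all, crops included, and the job is handed in when it is done.

Besides the shell and the picture viewer there is one more tool, called after "Emit:" as name(argument=value, ...), one argument or row to a line, values as JSON. jog_arm: Moves the arm, as the interface text tells. Its arguments: {"type":"object","properties":{"rows":{"type":"array","items":{"type":"array"}},"newtons":{"type":"number"}},"required":["rows"]}

```bash
mkdir -p pics; ls; cat > h.py <<'E'
import numpy as np, cv2
from cell import arm
def cam(n):
    s=arm.observe(); d=arm.get_image(n)
    if 'mount' in d:
        T=np.eye(4); T[:3,:3]=cv2.Rodrigues(np.array(s['ee_rot'],float))[0]; T[:3,3]=s['position']
        M=T@np.array(d['mount']); d['R'],d['o']=M[:3,:3],M[:3,3]
    else:
        R=cv2.Rodrigues(np.array(d['rvec'],float))[0]; d['R']=R.T; d['o']=-R.T@np.array(d['tvec'],float).ravel()
    return d
def ray(d,u,v): return d['R']@np.array([(u-d['cx'])/d['fx'],(v-d['cy'])/d['fy'],1.])
def onz(d,u,v,z):
    r=ray(d,u,v); return d['o']+r*(z-d['o'][2])/r[2]
def pts(d):
    v,u=np.mgrid[:384,:512]; D=d['depth']
    c=np.stack([(u-d['cx'])/d['fx']*D,(v-d['cy'])/d['fy']*D,D],-1)
    return c@d['R'].T+d['o']
def save(d,n): cv2.imwrite('pics/'+n,cv2.cvtColor(d['img'],cv2.COLOR_RGB2BGR))
E
python3 - <<'E'
from h import *
a=cam('scene');b=cam('top')
i=np.vstack([a['img'],b['img']]);
cv2.imwrite('pics/a.png',cv2.cvtColor(cv2.resize(a['img'],(800,600)),cv2.COLOR_RGB2BGR))
cv2.imwrite('pics/b.png',cv2.cvtColor(cv2.resize(b['img'],(800,600)),cv2.COLOR_RGB2BGR))
for d in(a,b): print(d['o'],d['R'][:,2],d['fx'])
s=arm.observe();print(s)
E
```

```text
pics
[-0.14382854 -0.69780951  0.6357265 ] [ 0.58835939  0.64883096 -0.48254701] 416.05441409791894
[0.25945399 0.0092431  1.29497442] [ 0.19218145 -0.01488529 -0.98124651] 415.08623265859563
{'clock': 0.1, 'joints': array([-1.36959509,  0.43512856,  0.02498834,  1.5740128 , -0.01161655,
        1.1339913 , -0.07510205]), 'dq': array([ 0.00040629, -0.00225025,  0.00059421, -0.00308368,  0.00113934,
        0.00033943, -0.00011161]), 'joint_efforts': array([ 2.91884127e-03, -6.69123960e+01,  9.87955034e-01, -3.15143895e+01,
       -6.04799646e-02,  3.73352354e-02,  3.04272703e-05]), 'position': array([0.18688463, 0.59592355, 0.2260364 ]), 'ee_rot': array([-4.75505246e-01, -3.10530284e+00,  2.18582825e-03]), 'force': array([0.05217496, 0.32589496, 0.17580867]), 'ft_torque': array([-0.00267442, -0.00620975,  0.06286152]), 'gripper_force': 0.0, 'width': 0.9961973156550331}
```

View pics/a.png

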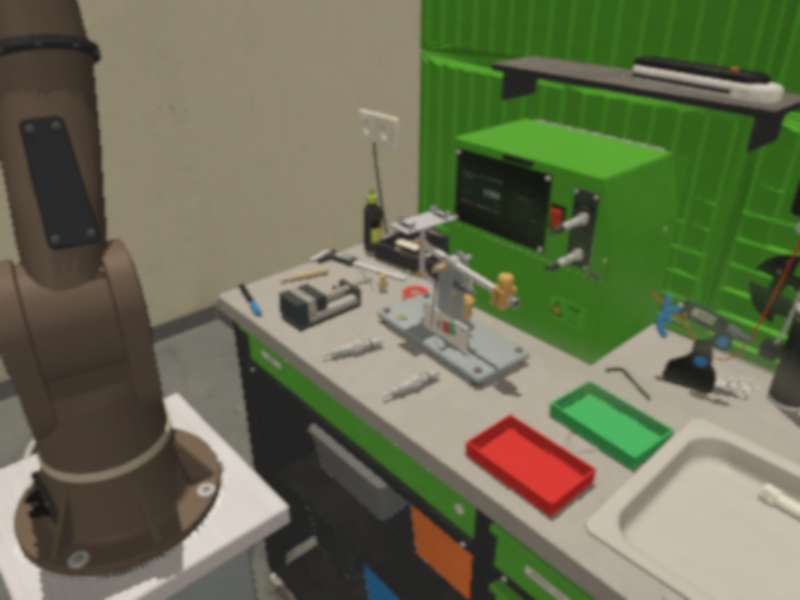

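View pics/b.png

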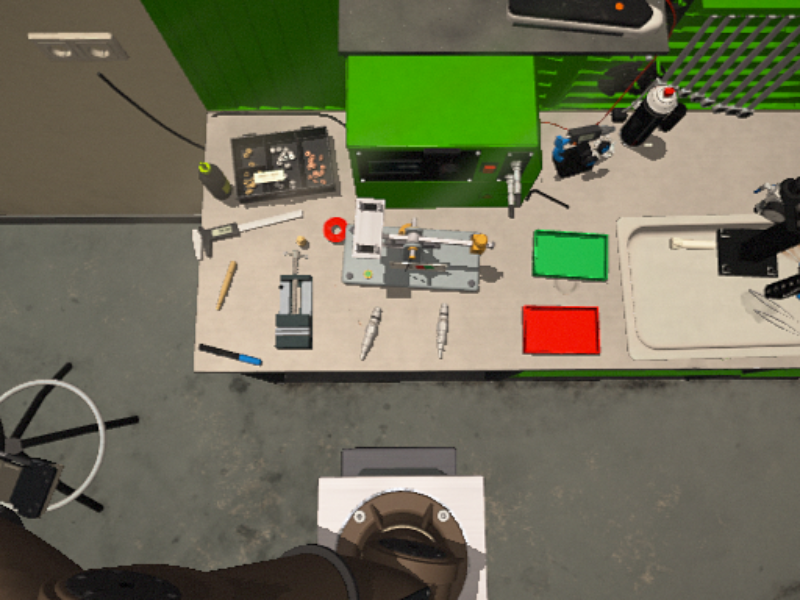

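The pictures show the pan at left (world +y; top view 370,228) and the tare weight at right (480,242). The holders lie at (371,333) and (442,331), the green tray at (570,255) and the red tray at (561,330). The green machine stands close behind the beam.

```bash
python3 - <<'E'
from h import *
np.set_printoptions(precision=4,suppress=True)
d=cam('top');P=pts(d);im=d['img'];hsv=cv2.cvtColor(im,cv2.COLOR_RGB2HSV)
v,u=np.mgrid[:384,:512]
def box(x0,x1,y0,y1): 
    s=.64; return (u>=x0*s)&(u<x1*s)&(v>=y0*s)&(v<y1*s)
def rep(n,m,k=None):
    q=P[m]; r=cv2.minAreaRect((q[:,:2]*1000).astype(np.float32)); print(n,m.sum(),'med',np.median(q,0),'zmax',np.percentile(q[:,2],[5,50,95]),'rect',r)
rep('bench',box(300,500,352,365))
z=P[...,2]
rep('green',box(520,620,222,288)&(hsv[...,1]>120)&(z>.018))
rep('red',box(515,610,298,362)&(hsv[...,1]>120)&(z>.018))
rep('h left',box(350,392,300,362)&(z>.007))
rep('h right',box(425,460,298,362)&(z>.007))
rep('base',box(335,490,222,295)&(z>.017)&(z<.027))
rep('pan',box(345,390,190,265)&(z>.165)&(z<.235))
rep('pan lips',box(345,390,190,265)&(z>.215)&(z<.235))
br=box(465,500,225,260)&(z>.1)
rep('tare',br)
rep('taretop',br&(z>P[br][:,2].max()-.006))
rep('beam',box(385,470,225,258)&(z>.13)&(z<.185))
rep('machine front',box(350,535,150,200)&(z>.05)&(z<.28))
rep('machine top',box(350,535,60,140)&(z>.05))
# valve knob
rep('knob',box(507,525,155,220)&(z>.05))
k=box(385,470,215,262)&(z>.13)
print(P[k][:,0].min(),P[k][:,0].max())
# tare hi-res rows
for a in np.argwhere(br)[::6]: print(P[a[0],a[1]],im[a[0],a[1]])
E
```

```text
bench 1024 med [ 0.373   0.0025 -0.0011] zmax [-0.0054 -0.0011  0.0036] rect ((322.1192321777344, 0.9294281005859375), (397.096923828125, 125.4585952758789), 89.54496765136719)
green 177 med [ 0.5625 -0.3444  0.0221] zmax [0.0184 0.0221 0.0281] rect ((476.52099609375, -184.66366577148438), (158.6943359375, 560.0784301757812), 32.40575408935547)
red 168 med [ 0.4225 -0.3217  0.0226] zmax [0.0188 0.0226 0.0273] rect ((388.2579345703125, -185.7506561279297), (134.1780242919922, 447.71441650390625), 16.76368522644043)
h left 185 med [0.4267 0.058  0.016 ] zmax [0.0096 0.016  1.0409] rect ((364.9080810546875, 51.20528030395508), (220.55606079101562, 53.67120361328125), 8.021737098693848)
h right 180 med [ 0.4322 -0.0823  0.0162] zmax [0.0095 0.0162 0.0219] rect ((365.099853515625, -54.06804275512695), (35.24068832397461, 243.79400634765625), 67.29191589355469)
base 1895 med [ 0.558  -0.0494  0.0212] zmax [0.0177 0.0212 0.0252] rect ((577.6404418945312, -14.722824096679688), (291.5749816894531, 123.87808227539062), 86.23690795898438)
pan 700 med [0.5823 0.0565 0.2051] zmax [0.2018 0.2051 0
[... 1754 characters left out ...]
0.1264  0.1516] [243 233 228]
[ 0.5627 -0.1395  0.1819] [211 147  50]
[ 0.573  -0.1618  0.1439] [208 191 178]
[ 0.5689 -0.1267  0.1486] [247 241 240]
[ 0.562  -0.1405  0.1739] [172 121  41]
[ 0.5687 -0.161   0.1488] [117 110 109]
[ 0.5675 -0.1273  0.1427] [103  98  96]
[ 0.5594 -0.1405  0.1729] [102  71  28]
[ 0.566  -0.1611  0.1478] [140 130 125]
[ 0.5599 -0.1337  0.16  ] [237 169  55]
[ 0.5606 -0.1511  0.1571] [112  78  23]
[ 0.5627 -0.1694  0.1491] [73 69 70]
[ 0.5578 -0.1396  0.1571] [247 177  61]
[ 0.5629 -0.1682  0.1372] [115 104  94]
[ 0.5552 -0.1397  0.1559] [75 54 22]
[ 0.5565 -0.1302  0.1394] [112  89  58]
[ 0.5551 -0.1468  0.1445] [89 62 20]
[ 0.5558 -0.1429  0.1304] [115  99  77]
```

```bash
python3 - <<'E'
from h import *
np.set_printoptions(precision=4,suppress=True)
d=cam('top');P=pts(d);im=d['img'];hsv=cv2.cvtColor(im,cv2.COLOR_RGB2HSV)
v,u=np.mgrid[:384,:512]; ok=d['depth']>.5
def box(x0,x1,y0,y1): s=.64; return ok&(u>=x0*s)&(u<x1*s)&(v>=y0*s)&(v<y1*s)
def planar(n,m,z):
    c=max(cv2.findContours(m.astype(np.uint8),cv2.RETR_EXTERNAL,cv2.CHAIN_APPROX_NONE)[0],key=cv2.contourArea).reshape(-1,2)
    q=np.array([onz(d,a,b,z)[:2]*1000 for a,b in c],np.float32); print(n,cv2.minAreaRect(q)); return c
planar('green',box(515,622,215,295)&(hsv[...,1]>120),.024)
planar('red',box(510,612,295,366)&(hsv[...,1]>120),.024)
z=P[...,2]
for n,b in(('left',box(350,392,300,362)),('right',box(425,460,298,362))):
    planar(n,b&(z>.006)&(z<.05),.01)
planar('base',box(330,495,215,300)&(z>.014)&(z<.03),.022)
m=ok&(z>.03)&(z<.4)&(P[...,0]>.5)&(P[...,0]<.72)&(P[...,1]<-.12)&(P[...,1]>-.3)
for y in np.arange(-.3,-.12,.02):
    for lo,hi in((.05,.15),(.15,.22),(.22,.32)):
        k=m&(abs(P[...,1]-y)<.01)&(z>lo)&(z<hi)
        if k.sum()>3: print('y%.2f z%.2f-%.2f minx %.3f'%(y,lo,hi,P[k][:,0].min()),end=' | ')
E
```

```text
green ((579.3974609375, -345.6258544921875), (149.195556640625, 97.69989013671875), 85.66979217529297)
red ((426.6112060546875, -318.16265869140625), (152.99058532714844, 96.53947448730469), 88.21932220458984)
left ((425.7366943359375, 62.081695556640625), (25.010906219482422, 108.27604675292969), 76.06726837158203)
right ((429.7045593261719, -83.60811614990234), (21.894811630249023, 107.0318374633789), 88.81217956542969)
base ((582.91796875, -8.752593994140625), (303.6361389160156, 135.7837371826172), 85.92668151855469)
y-0.24 z0.05-0.15 minx 0.682 | y-0.24 z0.15-0.22 minx 0.666 | y-0.24 z0.22-0.32 minx 0.683 | y-0.22 z0.05-0.15 minx 0.681 | y-0.22 z0.15-0.22 minx 0.679 | y-0.22 z0.22-0.32 minx 0.678 | y-0.20 z0.05-0.15 minx 0.681 | y-0.20 z0.15-0.22 minx 0.605 | y-0.20 z0.22-0.32 minx 0.604 | y-0.18 z0.05-0.15 minx 0.570 | y-0.18 z0.15-0.22 minx 0.675 | y-0.18 z0.22-0.32 minx 0.675 | y-0.16 z0.05-0.15 minx 0.553 | y-0.16 z0.15-0.22 minx 0.554 | y-0.16 z0.22-0.32 minx 0.670 | y-0.14 z0.05-0.15 minx 0.554 | y-0.14 z0.15-0.22 minx 0.555 | y-0.14 z0.22-0.32 minx 0.670 |
```

Emit:
jog_arm(
  rows=[
    [[4,-6,3],[0,0,5],0.4],
    [[8,-12,5],[0,0,8],0.0],
    [[12,-18,5],[0,0,10],0.0],
    [[16,-24,5],[0,0,13.5],0.0],
    [[20,-30,5],[0,0,13.5],0.0],
    [[24,-36,5],[0,0,13.5],0.0],
    [[26,-42,5],[0,0,13.5],0.0],
    [[28,-48,5],[0,0,13.5],0.0],
  ],
)

```text
clock: 1.2
position: [0.4429, 0.1749, 0.2768]
ee_rot: [0.107, 3.139, 0.0]
force: [0.8, -0.3, -0.3]
width: 0.181
gripper_force: 0.0
```

Emit:
jog_arm(
  rows=[
    [[2,-6,0],[0,0,0],0.0],
    [[3,-12,0],[0,0,0],0.0],
    [[4,-18,0],[0,-5,0],0.0],
    [[6,-24,0],[0,-10,0],0.0],
    [[8,-28,0],[0,-20,0],0.0],
    [[8,-30,0],[0,-20,0],0.0],
    [[8,-30,0],[0,-20,0],0.0],
    [[8,-30,0],[0,-20,0],0.0],
  ],
)

```text
clock: 2.2
position: [0.5224, -0.122, 0.2767]
ee_rot: [0.094, 2.792, 0.017]
force: [1.0, 1.2, 1.4]
width: 0.004
gripper_force: 0.0
```

```bash
python3 - <<'E'
from h import *
np.set_printoptions(precision=4,suppress=True)
d=cam('wrist');save(d,'w1.png');P=pts(d);hsv=cv2.cvtColor(d['img'],cv2.COLOR_RGB2HSV)
m=(hsv[...,0]>12)&(hsv[...,0]<28)&(hsv[...,1]>120)&(d['depth']>0.05)&(P[...,2]>.12)&(P[...,1]<-.09)&(P[...,1]>-.2)&(P[...,2]<.2)
q=P[m];print(len(q),np.percentile(q,[1,5,50,95,99],axis=0) if len(q) else '')
t=q[q[:,2]>.172]; print('top',len(t),t.mean(0),t.min(0),t.max(0))
E
```

```text
654 [[ 0.5582 -0.155   0.1376]
 [ 0.5592 -0.1535  0.1581]
 [ 0.567  -0.1427  0.1771]
 [ 0.5799 -0.1322  0.1812]
 [ 0.5841 -0.1299  0.1817]]
top 422 [ 0.5698 -0.1446  0.1788] [ 0.561  -0.1569  0.1721] [ 0.5821 -0.1339  0.1822]
```

View pics/w1.png

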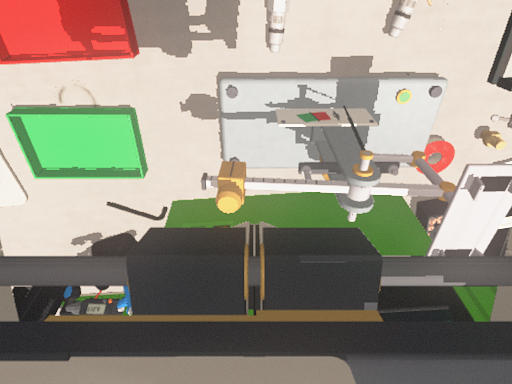

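The wrist view shows the tare at (230,190), the pivot at (360,190) and the dial at (325,117). I'll go outside the tare weight and lower the fingers there.

Emit:
jog_arm(
  rows=[
    [[2,-4,0],[0,0,0],0.0],
    [[4.6,-6.6,-1],[0,0,0],0.0],
    [[4.6,-6.6,-5],[0,0,0],0.0],
    [[4.6,-6.6,-8],[0,0,0],0.0],
    [[4.6,-6.6,-10],[0,0,0],0.0],
    [[4.6,-6.6,-10.6],[0,0,0],0.0],
    [[4.6,-6.6,-10.6],[0,0,0],0.0],
  ],
)

```text
clock: 3.12
position: [0.5685, -0.1885, 0.1707]
ee_rot: [0.094, 2.791, 0.017]
force: [-0.5, -0.8, 0.8]
width: 0.005
gripper_force: 0.0
```

Emit:
jog_arm(
  rows=[
    [[0.0,0.45,0],[0,0,0],0.0],
    [[0.1,0.9,0],[0,0,0],0.0],
    [[0.1,1.25,0],[0,0,0],0.0],
    [[0.1,1.6,0.1],[0,0,0],0.0],
    [[0.1,1.95,0.1],[0,0,0],0.0],
    [[0.15,2.3,0.2],[0,0,0],0.0],
    [[0.2,2.65,0.2],[0,0,0],0.0],
    [[0.2,3.0,0.3],[0,0,0],0.0],
  ],
)

```text
clock: 4.12
position: [0.5701, -0.1596, 0.1738]
ee_rot: [0.096, 2.791, 0.016]
force: [-0.8, -3.5, 0.6]
width: 0.007
gripper_force: 1.1
```

Emit:
jog_arm(
  rows=[
    [[0.0,0.3,0.05],[0,0,0],0.0],
    [[0.0,0.6,0.1],[0,0,0],0.0],
    [[0.05,0.9,0.15],[0,0,0],0.0],
    [[0.05,1.0,0.2],[0,0,0],0.0],
    [[0.0,0.0,0.2],[0,0,0],0.0],
    [[0.0,-0.5,0.2],[0,0,0],0.0],
  ],
)

```text
clock: 4.88
position: [0.57, -0.1648, 0.1756]
ee_rot: [0.096, 2.791, 0.017]
force: [-0.3, -0.4, -0.3]
width: 0.005
gripper_force: 0.0
```

```bash
cat > tilt.py <<'E'
from h import *
np.set_printoptions(precision=4,suppress=True)
def tilt(w=False):
    d=cam('top');P=pts(d);v,u=np.mgrid[:384,:512]
    m=(d['depth']>.5)&(abs(P[...,0]-.583)<.045)&(abs(P[...,1]-.055)<.018)&(P[...,2]>.15)&(P[...,2]<.214)
    z=np.median(P[m][:,2]) if m.sum()>50 else 0
    t=(P[...,2]>.155)&(d['img'][...,0].astype(int)-d['img'][...,2]>80)&(P[...,1]<-.07)&(P[...,1]>-.2)&(P[...,0]>.54)&(P[...,0]<.6)&(P[...,2]<.21)
    q=P[t]; print('n',m.sum(),'panz',z,'tilt',-.09-(z-.2051)/.08,'tare',len(q),q.mean(0) if len(q) else '', q[:,2].max() if len(q) else '')
    return d
if __name__=='__main__':
    d=tilt(); s=arm.observe(); print(s['clock'],s['position'],s['force'])
E
python3 tilt.py
```

```text
n 414 panz 0.2052584968193235 tilt -0.09198121024154382 tare 83 [ 0.5679 -0.1285  0.1728] 0.1844847643678016
4.925 [ 0.57   -0.1656  0.1757] [-0.0724 -1.9338 -0.7288]
```

Emit:
jog_arm(
  rows=[
    [[0.05,0.6,0.2],[0,0,0],0.0],
    [[0.1,1.1,0.4],[0,0,0],0.0],
    [[0.1,1.5,0.5],[0,0,0],0.0],
    [[0.1,1.8,0.5],[0,0,0],0.0],
    [[0.1,2.1,0.5],[0,0,0],0.0],
    [[0.15,2.4,0.6],[0,0,0],0.0],
    [[0.2,2.7,0.6],[0,0,0],0.0],
    [[0.2,3.0,0.6],[0,0,0],0.0],
  ],
)

```text
clock: 5.92
position: [0.5722, -0.1345, 0.1819]
ee_rot: [0.096, 2.791, 0.016]
force: [-3.3, -3.1, 5.9]
width: 0.006
gripper_force: 3.1
```

Emit:
jog_arm(
  rows=[
    [[0.0,0.0,0.0],[0,0,0],0.0],
    [[0.0,-0.8,0.1],[0,0,0],0.0],
    [[0.0,-1.0,0.2],[0,0,0],0.0],
    [[0.0,-1.0,0.2],[0,0,0],0.0],
    [[0.0,-1.0,0.2],[0,0,0],0.0],
    [[0.0,-1.0,0.2],[0,0,0],0.0],
  ],
)

```text
clock: 6.68
position: [0.5721, -0.1439, 0.1836]
ee_rot: [0.095, 2.791, 0.017]
force: [-0.7, -0.5, -0.8]
width: 0.004
gripper_force: 0.0
```

```bash
python3 tilt.py
```

```text
n 411 panz 0.20488575024593048 tilt -0.08732187807413089 tare 48 [ 0.5694 -0.1139  0.1727] 0.18632492501052367
6.725 [ 0.5721 -0.144   0.1836] [ 0.1206  0.195  -0.1839]
```

Emit:
jog_arm(
  rows=[
    [[0.0,0.3,-0.55],[0,0,0],0.0],
    [[0.05,0.6,-0.55],[0,0,0],0.0],
    [[0.05,0.8,-0.55],[0,0,0],0.0],
    [[0.05,0.95,-0.5],[0,0,0],0.0],
    [[0.05,1.1,-0.45],[0,0,0],0.0],
    [[0.05,1.25,-0.4],[0,0,0],0.0],
    [[0.1,1.4,-0.35],[0,0,0],0.0],
    [[0.1,1.55,-0.3],[0,0,0],0.0],
  ],
)

```text
clock: 7.72
position: [0.5731, -0.1285, 0.1807]
ee_rot: [0.095, 2.791, 0.017]
force: [-1.7, -1.8, -0.4]
width: 0.008
gripper_force: 1.0
```

Emit:
jog_arm(
  rows=[
    [[0.0,-0.1,0.0],[0,0,0],0.0],
    [[0.0,-0.6,0.1],[0,0,0],0.0],
    [[0.0,-1.0,0.2],[0,0,0],0.0],
    [[0.0,-1.0,0.2],[0,0,0],0.0],
    [[0.0,-1.0,0.2],[0,0,0],0.0],
    [[0.0,-1.0,0.2],[0,0,0],0.0],
    [[0.0,-1.0,0.2],[0,0,0],0.0],
    [[0.0,-1.0,0.2],[0,0,0],0.0],
  ],
)

```text
clock: 8.72
position: [0.5731, -0.1385, 0.1826]
ee_rot: [0.095, 2.791, 0.017]
force: [0.6, -0.9, 0.6]
width: 0.007
gripper_force: 0.0
```

```bash
python3 tilt.py
```

```text
n 414 panz 0.20013316923012847 tilt -0.027914615376605834 tare 62 [ 0.5692 -0.1052  0.1797] 0.19270053631206063
8.775 [ 0.5731 -0.1386  0.1827] [-0.6299  0.0211 -0.6123]
```

Emit:
jog_arm(
  rows=[
    [[0.0,0.3,-0.1],[0,0,0],0.0],
    [[0.0,0.7,-0.1],[0,0,0],0.0],
    [[0.05,0.9,0.0],[0,0,0],0.0],
    [[0.05,1.05,0.0],[0,0,0],0.0],
    [[0.05,1.2,0.05],[0,0,0],0.0],
    [[0.05,1.35,0.1],[0,0,0],0.0],
    [[0.05,1.43,0.1],[0,0,0],0.0],
  ],
)

```text
clock: 9.65
position: [0.5738, -0.1244, 0.1839]
ee_rot: [0.095, 2.791, 0.017]
force: [-0.3, -1.7, 1.2]
width: 0.006
gripper_force: 0.6
```

Emit:
jog_arm(
  rows=[
    [[0.0,-0.1,0.0],[0,0,0],0.0],
    [[0.0,-0.6,0.1],[0,0,0],0.0],
    [[0.0,-1.0,0.2],[0,0,0],0.0],
    [[0.0,-1.5,0.2],[0,0,0],0.0],
    [[0.0,-1.5,0.2],[0,0,0],0.0],
    [[0.0,-1.5,0.2],[0,0,0],0.0],
    [[0.0,-1.5,0.2],[0,0,0],0.0],
    [[0.0,-1.5,0.2],[0,0,0],0.0],
  ],
)

```text
clock: 10.65
position: [0.5736, -0.1391, 0.1856]
ee_rot: [0.095, 2.791, 0.017]
force: [-0.5, 0.5, 0.1]
width: 0.003
gripper_force: 0.0
```

Emit:
jog_arm(
  rows=[
    [[0,0,0],[0,0,0],0.0],
    [[0,0,0],[0,0,0],0.0],
    [[0,0,0],[0,0,0],0.0],
    [[0,0,0],[0,0,0],0.0],
  ],
)

```text
clock: 11.15
position: [0.5736, -0.1393, 0.1857]
ee_rot: [0.095, 2.791, 0.017]
force: [-0.0, 0.2, 1.1]
width: 0.004
gripper_force: 0.0
```

```bash
python3 tilt.py; python3 -c "
from h import *
d=cam('scene');c=d['img'][170:250,240:340];cv2.imwrite('pics/s2.png',cv2.cvtColor(cv2.resize(c,(800,600),interpolation=cv2.INTER_CUBIC),cv2.COLOR_RGB2BGR))
d=cam('wrist');save(d,'w2.png')"
```

```text
n 418 panz 0.19838538104807457 tilt -0.006067263100932085 tare 80 [ 0.5692 -0.1038  0.1836] 0.19451775789165304
11.2 [ 0.5736 -0.1394  0.1857] [-0.574  -0.119   0.5515]
```

View pics/s2.png

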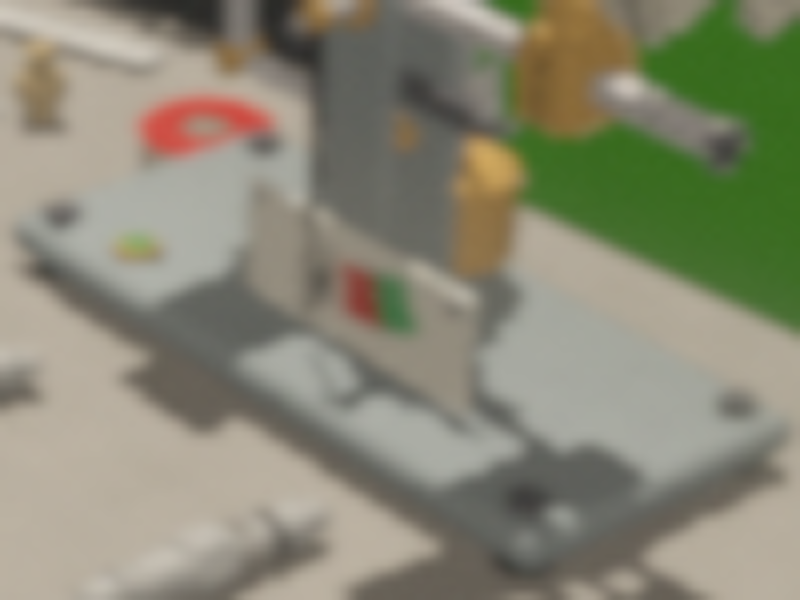

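The pointer hangs at the zero line (318,250) and the pan height gives a tilt of about -0.006, so the balance is zeroed. Next is the right-hand holder.

Emit:
jog_arm(
  rows=[
    [[0,-0.5,4],[0,0,0],0.0],
    [[-2,-0.5,8],[0,5,0],0.2],
    [[-7,1,8],[0,10,1],0.5],
    [[-12,3,5],[0,15,2],0.5],
    [[-14.4,5,0],[0,20,2.7],0.5],
    [[-14.4,5.5,-4],[0,20,2.7],0.5],
    [[-14.4,5.5,-4],[0,20,2.7],0.5],
    [[-14.4,5.5,-4],[0,20,2.7],0.5],
  ],
)

```text
clock: 12.3
position: [0.4305, -0.085, 0.1469]
ee_rot: [0.036, 3.14, 0.012]
force: [-0.1, -0.4, 0.5]
width: 0.499
gripper_force: 0.0
```

```bash
cat > hold.py <<'E'
from h import *
np.set_printoptions(precision=4,suppress=True)
def hold(x,y,zb=0.0,r=.075):
    d=cam('wrist');P=pts(d);z=P[...,2]
    m=((d['depth']>.03)&(z>zb+.007)&(z<zb+.03)&(np.hypot(P[...,0]-x,P[...,1]-y)<r)).astype(np.uint8)
    c=max(cv2.findContours(m,cv2.RETR_EXTERNAL,cv2.CHAIN_APPROX_NONE)[0],key=cv2.contourArea).reshape(-1,2)
    q=P[c[:,1],c[:,0]]; print(len(q),cv2.minAreaRect((q[:,:2]*1000).astype(np.float32)),'z',np.percentile(z[m>0],[50,99]))
    return d
if __name__=='__main__':
    import sys; s=arm.observe(); print(s['clock'],s['position'],s['ee_rot']); hold(float(sys.argv[1]),float(sys.argv[2]))
E
python3 hold.py .43 -.084
```

```text
12.3 [ 0.4305 -0.085   0.1469] [0.0359 3.1403 0.0123]
241 ((433.105712890625, -84.72940063476562), (22.95186424255371, 109.18514251708984), 89.3160171508789) z [0.0175 0.0218]
```

Emit:
jog_arm(
  rows=[
    [[0.2,0,-5],[0,0,0.5],0.5],
    [[0.2,0,-10],[0,0,0.5],0.5],
    [[0.2,0,-13],[0,0,0.5],0.45],
    [[0.2,0,-14.1],[0,0,0.5],0.4],
    [[0.2,0,-14.1],[0,0,0.5],0.1],
    [[0.2,0,-14.1],[0,0,0.5],0.1],
    [[0.2,0,-14.1],[0,0,0.5],0.1],
    [[0.2,0,-14.1],[0,0,0.5],0.1],
  ],
  newtons=20,
)

```text
clock: 13.35
position: [0.4327, -0.0844, 0.0059]
ee_rot: [0.021, 3.139, 0.013]
force: [-0.2, -0.2, 9.5]
width: 0.18
gripper_force: 19.5
```

Emit:
jog_arm(
  rows=[
    [[0,0,6],[0,0,0],0.1],
    [[0,3,12],[0,0,-3],0.1],
    [[0,7,18],[0,0,-3.3],0.1],
    [[1,12,24],[0,0,-3.3],0.1],
    [[3,14,28],[0,0,-3.3],0.1],
    [[3,14,28],[0,0,-3.3],0.1],
    [[3,14,28],[0,0,-3.3],0.1],
  ],
)

```text
clock: 14.22
position: [0.4615, 0.0557, 0.2848]
ee_rot: [0.11, 3.139, 0.013]
force: [-0.0, 0.0, -2.3]
width: 0.177
gripper_force: 19.9
```

```bash
python3 - <<'E'
from h import *
np.set_printoptions(precision=4,suppress=True)
s=arm.observe();print(s['clock'],s['position'],s['ee_rot'],s['force'],s['width'])
d=cam('wrist');save(d,'w3.png');P=pts(d);z=P[...,2]
m=(d['depth']>.03)&(P[...,0]>.5)&(P[...,0]<.66)&(P[...,1]>0)&(P[...,1]<.12)
for lo,hi in((.192,.206),(.207,.222)):
    k=m&(z>lo)&(z<hi); q=P[k]; print(len(q),cv2.minAreaRect((q[:,:2]*1000).astype(np.float32)) if len(q) else '',q.mean(0))
E
```

```text
14.225 [0.4615 0.0557 0.2848] [0.1101 3.1391 0.0134] [-0.017   0.0073 -2.2755] 0.17694173215562506
229 ((559.3998413085938, 52.6642951965332), (39.025272369384766, 29.37581443786621), 85.36978912353516) [0.563  0.0556 0.1995]
0  [nan nan nan]<stdin>:7: RuntimeWarning: Mean of empty slice.
  ret = um.true_divide(
```

View pics/w3.png

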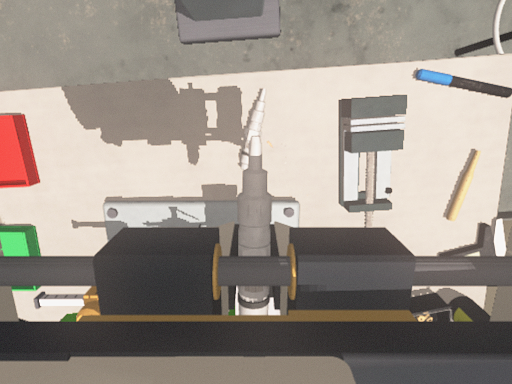

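Emit:
jog_arm(
  rows=[
    [[5,0,0],[0,0,0],0.1],
    [[9,0,-1],[0,0,0],0.1],
    [[12.1,0,-3],[0,0,0],0.1],
    [[12.1,0,-5],[0,0,0],0.1],
    [[12.1,0,-6.5],[0,0,0],0.1],
    [[12.1,0,-7],[0,0,0],0.1],
    [[12.1,0,-7],[0,0,0],0.1],
  ],
)

```text
clock: 15.15
position: [0.5822, 0.0554, 0.2146]
ee_rot: [-0.112, -3.139, -0.013]
force: [0.5, -0.3, -1.5]
width: 0.176
gripper_force: 19.9
```

```bash
python3 - <<'E'
from h import *
np.set_printoptions(precision=4,suppress=True)
s=arm.observe();print(s['clock'],s['position'],s['ee_rot'],s['force'],s['width'])
d=cam('scene');c=d['img'][110:200,220:340];cv2.imwrite('pics/s3.png',cv2.cvtColor(cv2.resize(c,(800,600),interpolation=cv2.INTER_CUBIC),cv2.COLOR_RGB2BGR))
E
```

```text
15.15 [0.5822 0.0554 0.2146] [-0.1121 -3.139  -0.013 ] [ 0.5059 -0.2807 -1.5158] 0.1761067114104082
```

View pics/s3.png

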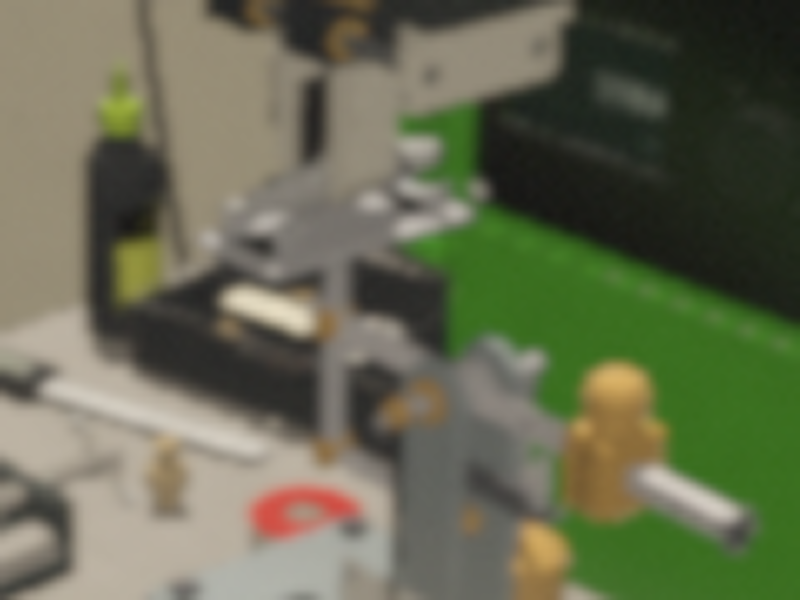

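The crop shows the holder just over the pan (350,210), lying between the lips. I'll lower it gently so the pan gives way, then let go.

Emit:
jog_arm(
  rows=[
    [[0,0,-0.4],[0,0,0],0.1],
    [[0,0,-0.8],[0,0,0],0.1],
    [[0,0,-1.1],[0,0,0],0.1],
    [[0,0,-1.4],[0,0,0],0.1],
    [[0,0,-1.7],[0,0,0],0.1],
    [[0,0,-1.9],[0,0,0],0.1],
    [[0,0,-1.9],[0,0,0],0.1],
  ],
)

```text
clock: 16.08
position: [0.5825, 0.0557, 0.1955]
ee_rot: [-0.111, -3.139, -0.013]
force: [-0.3, 0.0, -1.4]
width: 0.177
gripper_force: 19.9
```

Emit:
jog_arm(
  rows=[
    [[0,0,0],[0,0,0],0.22],
    [[0,0,0],[0,0,0],0.3],
    [[0,0,0],[0,0,0],0.35],
    [[0,0,1],[0,0,0],0.35],
    [[0,0,3],[0,0,0],0.35],
    [[-2,0,6],[0,0,0],0.35],
    [[-7,0,6],[0,0,0],0.35],
    [[-12,0,6],[0,0,0],0.35],
  ],
)

```text
clock: 17.08
position: [0.4618, 0.0555, 0.2564]
ee_rot: [0.112, 3.138, 0.013]
force: [-0.1, -0.5, 0.7]
width: 0.351
gripper_force: 0.0
```

Emit:
jog_arm(
  rows=[
    [[-2,0,1],[0,0,0],0.35],
    [[-2,0,1],[0,0,0],0.35],
    [[-2,0,1],[0,0,0],0.35],
    [[-2,0,1],[0,0,0],0.35],
    [[-2,0,1],[0,0,0],0.35],
    [[-2,0,1],[0,0,0],0.35],
    [[-2,0,1],[0,0,0],0.35],
    [[-2,0,1],[0,0,0],0.35],
  ],
)

```text
clock: 18.08
position: [0.4426, 0.0556, 0.2656]
ee_rot: [-0.112, -3.139, -0.013]
force: [0.6, 0.3, -0.4]
width: 0.353
gripper_force: 0.0
```

```bash
python3 - <<'E'
from h import *
np.set_printoptions(precision=4,suppress=True)
s=arm.observe();print(s['clock'],s['position'],s['ee_rot'],s['force'],s['width'])
for n in('top','wrist'):
    d=cam(n);P=pts(d);save(d,n+'4.png');z=P[...,2]
    m=(d['depth']>.03)&(P[...,0]>.52)&(P[...,0]<.65)&(P[...,1]>.02)&(P[...,1]<.10)&(z>.14)&(z<.24)
    print(n,m.sum(),np.percentile(z[m],[5,25,50,75,95]) if m.sum() else '')
    for lo in np.arange(.16,.22,.004): print('%.3f:%d'%(lo,(m&(z>=lo)&(z<lo+.004)).sum()),end=' ')
    print()
d=cam('scene');c=d['img'][120:240,220:340];cv2.imwrite('pics/s4.png',cv2.cvtColor(cv2.resize(c,(600,600),interpolation=cv2.INTER_CUBIC),cv2.COLOR_RGB2BGR))
E
```

```text
18.075 [0.4426 0.0556 0.2656] [-0.1115 -3.1394 -0.0127] [ 0.5856  0.2866 -0.3512] 0.35253616046428704
top 0 
0.160:0 0.164:0 0.168:0 0.172:0 0.176:0 0.180:0 0.184:0 0.188:0 0.192:0 0.196:0 0.200:0 0.204:0 0.208:0 0.212:0 0.216:0 
wrist 1538 [0.1727 0.1738 0.1745 0.1788 0.1881]
0.160:0 0.164:0 0.168:43 0.172:1062 0.176:56 0.180:64 0.184:228 0.188:79 0.192:0 0.196:0 0.200:0 0.204:0 0.208:0 0.212:0 0.216:0
```

View pics/s4.png

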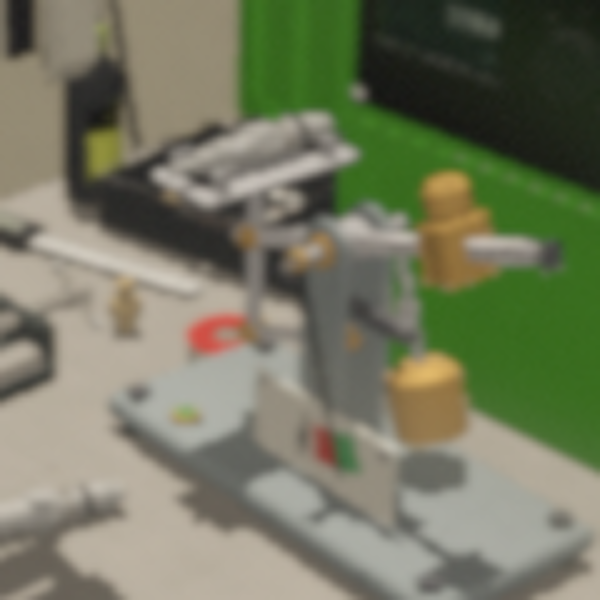

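The pan sank 25 mm, about 0.31 rad, and the pointer is at the green edge (340,450), so the holder on the pan is the heavy, complete one. I'll take it to the green tray.

Emit:
jog_arm(
  rows=[
    [[5,0,0],[0,0,0],0.38],
    [[10,0,0],[0,0,0],0.38],
    [[14,0,-2],[0,0,0],0.38],
    [[14,0,-5],[0,0,0],0.38],
    [[14,0,-7.5],[0,0,0],0.38],
    [[14,0,-8.4],[0,0,0],0.38],
    [[14,0,-8.4],[0,0,0],0.25],
    [[14,0,-8.4],[0,0,0],0.1],
  ],
)

```text
clock: 19.23
position: [0.5832, 0.0555, 0.1828]
ee_rot: [0.111, 3.138, 0.013]
force: [0.5, -2.3, 0.5]
width: 0.21
gripper_force: 0.6
```

Emit:
jog_arm(
  rows=[
    [[0,0,0],[0,0,0],0.1],
    [[0,0,0],[0,0,0],0.1],
    [[0,0,0.4],[0,0,0],0.1],
    [[0,0,1.0],[0,0,0],0.1],
    [[0,0,1.8],[0,0,0],0.1],
    [[0,0,3],[0,0,0],0.1],
    [[0,0,5],[0,0,0],0.1],
    [[0,0,8],[0,0,0],0.1],
  ],
)

```text
clock: 20.23
position: [0.5821, 0.0556, 0.2624]
ee_rot: [-0.112, -3.138, -0.012]
force: [0.8, -0.1, -1.7]
width: 0.179
gripper_force: 20.0
```

Emit:
jog_arm(
  rows=[
    [[-6,0,0],[0,0,0],0.1],
    [[-12,-1,0],[0,0,0],0.1],
    [[-15,-7,0],[0,0,-10],0.1],
    [[-15,-13,-3],[0,0,-20],0.1],
    [[-15,-19,-6],[0,0,-30],0.1],
    [[-15,-25,-9],[0,0,-40],0.1],
    [[-14,-31,-10],[0,0,-50],0.1],
    [[-12,-36,-10],[0,0,-60],0.1],
  ],
)

```text
clock: 21.22
position: [0.4601, -0.2998, 0.1617]
ee_rot: [1.673, 2.656, 0.013]
force: [1.6, 0.6, -1.4]
width: 0.176
gripper_force: 20.0
```

Emit:
jog_arm(
  rows=[
    [[4,-3,0],[0,0,-10],0.1],
    [[8,-4.6,0],[0,0,-20],0.1],
    [[11.9,-4.6,-4],[0,0,-29.9],0.1],
    [[11.9,-4.6,-9],[0,0,-29.9],0.1],
    [[11.9,-4.6,-12],[0,0,-29.9],0.1],
    [[11.9,-4.6,-13],[0,0,-29.9],0.1],
    [[11.9,-4.6,-14],[0,0,-29.9],0.1],
    [[11.9,-4.6,-14.7],[0,0,-29.9],0.1],
  ],
)

```text
clock: 22.22
position: [0.5802, -0.3446, 0.0158]
ee_rot: [2.291, 2.139, 0.01]
force: [-0.0, -0.9, -2.7]
width: 0.174
gripper_force: 20.0
```

Emit:
jog_arm(
  rows=[
    [[0,0,-0.2],[0,0,0],0.1],
    [[0,0,-0.2],[0,0,0],0.1],
  ],
)

```text
clock: 22.48
position: [0.5798, -0.3443, 0.0135]
ee_rot: [2.292, 2.139, 0.01]
force: [-0.5, -0.2, -1.4]
width: 0.173
gripper_force: 20.0
```

Emit:
jog_arm(
  rows=[
    [[0,0,-0.2],[0,0,0],0.1],
    [[0,0,-0.3],[0,0,0],0.1],
    [[0,0,-0.3],[0,0,0],0.25],
    [[0,0,-0.3],[0,0,0],0.38],
    [[0,0,0.5],[0,0,0],0.38],
    [[0,0,5],[0,0,0],0.4],
    [[-3,2,10],[0,0,5],0.5],
    [[-8,6,13],[0,0,15],0.5],
  ],
)

```text
clock: 23.48
position: [0.5056, -0.2906, 0.1422]
ee_rot: [1.987, 2.421, 0.009]
force: [0.1, 0.6, 0.8]
width: 0.493
gripper_force: 0.0
```

Emit:
jog_arm(
  rows=[
    [[-4,6,0],[0,0,10],0.5],
    [[-6,12,0],[0,0,20],0.5],
    [[-7.5,18,0],[0,0,30],0.5],
    [[-7.5,24,0],[0,0,40],0.5],
    [[-7.5,30,0],[0,0,50],0.5],
    [[-7.5,34,0],[0,0,60],0.5],
    [[-7.5,34,0],[0,0,65],0.5],
    [[-7.5,34,0],[0,0,65],0.5],
  ],
)

```text
clock: 24.48
position: [0.4305, 0.0513, 0.1399]
ee_rot: [0.382, 3.117, 0.014]
force: [0.0, -0.3, -0.3]
width: 0.503
gripper_force: 0.0
```

```bash
python3 hold.py .426 .062; python3 tilt.py
```

```text
24.475 [0.4305 0.0513 0.1399] [0.3819 3.1172 0.0136]
250 ((427.7414855957031, 59.86018371582031), (23.086755752563477, 109.11460876464844), 75.8353500366211) z [0.0175 0.0217]
n 309 panz 0.19796895363510347 tilt -0.000861920438793351 tare 84 [ 0.5688 -0.1042  0.1826] 0.19514050743898514
24.575 [0.4305 0.0505 0.1398] [ 0.8491  0.5177 -0.1203]
```

Emit:
jog_arm(
  rows=[
    [[-0.2,0.9,-5],[0,0,0],0.5],
    [[-0.2,0.9,-10],[0,0,0],0.45],
    [[-0.2,0.9,-12.5],[0,0,0],0.4],
    [[-0.2,0.9,-13.4],[0,0,0],0.4],
    [[-0.2,0.9,-13.4],[0,0,0],0.1],
    [[-0.2,0.9,-13.4],[0,0,0],0.1],
    [[-0.2,0.9,-13.4],[0,0,0],0.1],
    [[-0.2,0.9,-13.4],[0,0,0],0.1],
  ],
  newtons=20,
)

```text
clock: 25.58
position: [0.4291, 0.0603, 0.0064]
ee_rot: [0.382, 3.116, 0.014]
force: [-1.0, -1.0, 8.8]
width: 0.175
gripper_force: 19.9
```

Emit:
jog_arm(
  rows=[
    [[0,0,5],[0,0,0],0.1],
    [[0,-3,10],[0,0,-10],0.1],
    [[0,-9,11],[0,0,-20],0.1],
    [[0,-15,11],[0,0,-30],0.1],
    [[0,-21,11],[0,0,-40],0.1],
    [[0,-27,11],[0,0,-50],0.1],
    [[0,-33,10],[0,0,-60],0.1],
    [[0,-37,8],[0,0,-70],0.1],
  ],
)

```text
clock: 26.58
position: [0.4287, -0.3129, 0.0863]
ee_rot: [2.104, 2.322, 0.011]
force: [0.1, 0.3, -0.7]
width: 0.171
gripper_force: 19.8
```

Emit:
jog_arm(
  rows=[
    [[-0.2,-0.5,-2],[0,0,-7.4],0.1],
    [[-0.2,-0.5,-5],[0,0,-7.4],0.1],
    [[-0.2,-0.5,-6.8],[0,0,-7.4],0.1],
    [[-0.2,-0.5,-7.4],[0,0,-7.4],0.1],
    [[-0.2,-0.5,-7.7],[0,0,-7.4],0.1],
    [[-0.2,-0.5,-7.7],[0,0,-7.4],0.25],
    [[-0.2,-0.5,-7.7],[0,0,-7.4],0.38],
    [[-0.2,-0.5,-7.0],[0,0,-7.4],0.38],
  ],
)

```text
clock: 27.58
position: [0.4264, -0.3148, 0.0159]
ee_rot: [2.244, 2.191, 0.009]
force: [-0.2, -0.1, -0.4]
width: 0.37
gripper_force: 0.0
```

Emit:
jog_arm(
  rows=[
    [[0,0,5],[0,0,0],0.38],
    [[0,0,10],[0,0,0],0.38],
    [[-3,0,15],[0,0,0],0.4],
    [[-5,5,18],[0,0,10],0.4],
    [[-5,11,18],[0,0,20],0.4],
    [[-5,17,18],[0,0,20],0.4],
    [[-5,17,18],[0,0,20],0.4],
  ],
)

```text
clock: 28.45
position: [0.3765, -0.1404, 0.1954]
ee_rot: [1.821, 2.557, 0.015]
force: [0.8, 0.5, 0.0]
width: 0.398
gripper_force: 0.0
```

```bash
python3 tilt.py; python3 -c "
from h import *
d=cam('top');c=d['img'][110:246,200:410];cv2.imwrite('pics/t5.png',cv2.cvtColor(cv2.resize(c,(800,518),interpolation=cv2.INTER_CUBIC),cv2.COLOR_RGB2BGR))"
```

```text
n 418 panz 0.19811907214200242 tilt -0.0027384017750301526 tare 80 [ 0.5693 -0.1039  0.1829] 0.19440714406790982
28.5 [ 0.3764 -0.1418  0.1955] [-0.3861 -0.2441  0.1204]
```

View pics/t5.png

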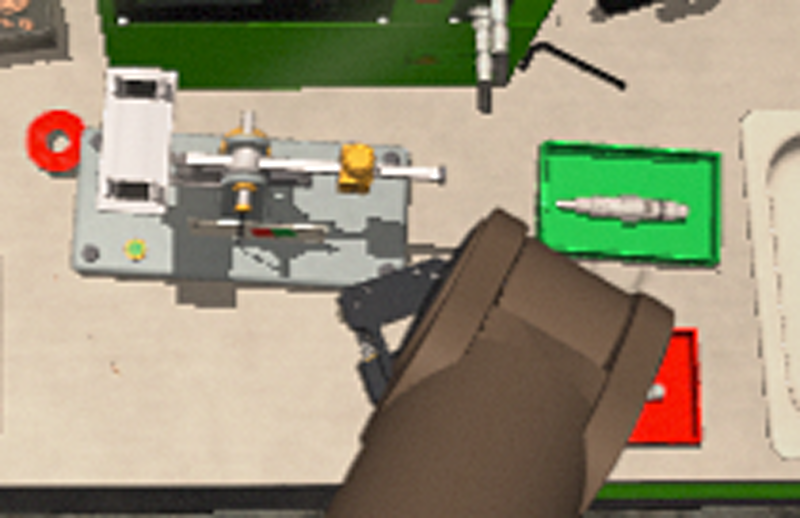

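The heavy holder lies in the green tray (625,208) and the balance is empty at zero. The tip of the light holder shows in the red tray (655,392), and the arm hides the rest, so I'll check it in the scene view's depth before handing in.

```bash
python3 - <<'E'
from h import *
d=cam('scene');P=pts(d);hsv=cv2.cvtColor(d['img'],cv2.COLOR_RGB2HSV)
m=(abs(P[...,0]-.4266)<.04)&(abs(P[...,1]+.318)<.07)&(hsv[...,1]<90)&(P[...,2]<.08)
q=P[m];ok=len(q)>40 and np.percentile(q[:,2],98)<.032
print(len(q),np.percentile(q,[2,50,98],axis=0),ok)
if ok: print(arm.sign_off())
E
```

```text
350 [[ 0.41452733 -0.36331521  0.00196784]
 [ 0.42133421 -0.32026434  0.018211  ]
 [ 0.43035397 -0.26417119  0.02383101]] True
the job is handed in; nothing more can be done
None
```

The job is handed in: the heavy (complete) holder lies in the green tray, the light one (told by elimination) in the red tray, and the balance is empty at zero (tilt about -0.003 rad), after about 29 s of the 72 s.

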